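# Pour dried fruit from the tipping pan through the funnel into the jar

## Task

Swing the white funnel round until its tube is centred over the open jar, then press the pan's lever down so that the pan tips and all six dried pieces pour through the funnel into the jar. Finally let the pan come back level, with the funnel still over the jar and the jar standing where it was, and do not disturb the tape, the lidded jar or the tub.

Things in the scene. Friction and masses are not known exactly. Their poses are not given: they have to be found in the camera images.
- station: Fixed filling station: aluminium plate 280 (x) by 370 mm (y -140 to +230), 8 mm thick, turned at most 0.25 rad, carrying pan, funnel and open jar. Origin at table level under the jar's nominal place, z up. In its frame the pan lies to +y of the jar, the funnel's post stands at (90, -90) mm and two uprights, 257 mm high, at (-98, 60) and (98, 60) mm.
- pan (a joint): Tilt of the steel tipping pan (rad): 0 level (its weight brings it back), 1.0 fully tipped, spout end (station -y) down. 116 mm wide, 185 mm long, 35 mm walls, open at the spout, which reaches 20 mm past the axle over the edge of the funnel's place. Pressing the lever bar down with about 3 to 7 N tips it.
- pan_axle (a point): Point on the pan's axle at mid width; station frame (0, 60, 245) mm. The axle runs along the station's x.
- lever_bar (a point): Centre of the black round bar at the end of the pan's lever: 18 mm thick, 56 mm long along station x, free on top. At rest at (-130, -19, 288) mm in the station frame, 90 mm from the axle and 0.5 rad above level; it moves with the pan on that arc, to 0.5 rad below level (z = 202 mm) at full tip.
- funnel (a joint): Swing of the funnel's arm about its upright post (rad), positive counter-clockwise from above. About 0 puts the funnel over the jar; it starts swung out to the station's -y side (positive values). The hinge is stiff and stays where it is left. It has no stop at the jar: its range is -0.2 to 1.25.
- funnel_pivot (a point): Axis of the funnel's post, at the height of the arm; station frame (90, -90, 210) mm. The post is 18 mm thick. The funnel's axis is 127 mm from it.
- funnel_mouth (a point): Centre of the white funnel's round mouth, at the height of its rim, 217 mm above the table. The mouth is 172 mm across outside (3 mm wall), with an upright outer band 14 mm high below the rim; the cone under it is 52 mm high and leads into a tube.
- funnel_outlet (a point): Centre of the lower end of the funnel's tube (62 mm outside, 56 mm inside, 22 mm long), 129 mm above the table, 6 mm above the jar's rim.
- jar: Open glass jar to fill, standing loose on the station's plate: 90 mm outside, 82 mm inside, 115 mm high; origin at the centre of its underside, z up.
- piece0: Dried fruit piece, a chunky orange-brown disc about 29 mm across and 15 mm thick, starting in the pan; origin at its centre.
- piece1: Dried fruit piece, a chunky orange-brown disc about 28 mm across and 15 mm thick, starting in the pan; origin at its centre.
- piece2: Dried fruit piece, a chunky orange-brown disc about 27 mm across and 15 mm thick, starting in the pan; origin at its centre.
- piece3: Dried fruit piece, a chunky orange-brown disc about 29 mm across and 15 mm thick, starting in the pan; origin at its centre.
- piece4: Dried fruit piece, a chunky orange-brown disc about 28 mm across and 15 mm thick, starting in the pan; origin at its centre.
- piece5: Dried fruit piece, a chunky orange-brown disc about 27 mm across and 15 mm thick, starting in the pan; origin at its centre.
- tape: Bystander. Roll of white paper tape lying flat, 90 mm across, 30 mm high; origin at the centre of its underside.
- lidded_jar: Bystander. Closed glass jar with a blue lid, 80 mm across, 110 mm high; origin at the centre of its underside. A bystander, not the jar to fill.
- tub: Bystander. Empty white plastic tub, 160 x 220 x 70 mm high; origin at the centre of its underside.
Not all that is in view belongs to the job. What is shaped like the jar but green or red is not meant.

How it is judged:
By the outcome, as a careful person would: the job done as asked, in the order asked, and still so for the second after the job is handed in, with the robot touching nothing.
It also fails if it takes over 51 s, if anything falls off the work surface, if the arm or the gripper's body presses on something with over 40 N, if the wrist force passes 120 N, or if a joint passes its speed limit or range.

## Robot

A 7-joint arm with a two-finger parallel gripper is mounted at the origin on the work surface. World frame = base frame: x ahead of the robot, y to its left, z up, the work surface at z = 0. Lengths are in m, angles in rad, forces in N, time in s.
With the tool pointing down it reaches from about 0.425 to 0.925 m from the base axis. Payload 6.8 kg.
Tool frame: the origin (TCP) lies at the very end of the fingers, on their centre line; the grasp point (between the pads) lies 19 mm behind it (r.tcp_to_grasp is the distance from the TCP to the grasp point, in m); z points along the fingers, y is the line along which they close (so a half turn about z gives the same grasp; the last joint's range is limited). The gripper opens to 85 mm and grips with 20 to 120 N. Pads are 22 mm wide; open, the fingers measure 114 mm over their backs; the gripper's body (76 mm by 85 mm) begins 54 mm behind the grasp point. The pads swing forward as they close: fully open they stand 13 mm farther back than shut.
Start: joints at [1.042, 0.477, 0.022, 1.555, -0.011, 1.109, -0.083], TCP at [0.276, -0.616, 0.231] pointing down, gripper open.
Joint ranges: [-2.96, 2.96], [-0.34, 2.1], [-1.41, 1.46], [0.24, 2.44], [-1.37, 4.51], [0.17, 1.92], [-2.96, 2.96]. Speed limits (rad/s): [2.39, 2.39, 3.14, 3.14, 3.14, 3.14, 3.14].

## Interface

Orientations are given as a rotation vector (axis times angle).
In Python, from bench import r gives the robot as it stands.
- The arm moves only by the tool step_arm, never from a script. Its argument "moves" is a list of rows, each a list of 7 numbers: the shift along the tool's x, y, z in mm, then the turn, a rotation vector about the tool's x, y, z in rad, then the finger opening in mm, from 0 to 85.4. A call has 1 to 8 rows; each row is the pose to reach, as a shift and turn from the pose commanded when the call began, along the tool's axes at that moment; what a row does not reach only later rows make up. A row lasts 1/10 s, in which the tool goes at most 50 mm and 8.59 degrees, less where a joint would pass 70% of its speed; a pose out of reach is approached as far as the arm can. A call with a gripper value outside its range is refused whole. The fingers move at their own pace and stop on an object; "grip_force" is the grip in N (left out, the last holds). Time passes only in rows, so rows that repeat a pose let the fingers close. It gives the time, the measured TCP pose, the force, the opening and the grip force at its end, in the units of the state.
- r.get_obs(): the state, without advancing time (a new reading comes with each control period).
- r.grab_frame(name): name is "scene" or "top" or "wrist"; returns a dict with "image" (384x512x3 uint8, red, green, blue), "depth" (384x512 float32, m along the optical axis (not along the pixel's ray), 0 where there is no reading), "mtx" (3x3 intrinsics, pixels), "k1" (the pictures are not rectified: a ray, as slopes to the right and down, at radius r is drawn at 1 + k1 r^2 times it, then the intrinsics apply), "rvec" (rotation vector, rad) and "tvec" (3), from world to camera coordinates, as OpenCV has them. Camera axes: x right, y down, z forward; pixel columns grow to the right and rows downward; lengths in m; the calibration is good to about 2 mm. A picture is of the moment at which its call begins.
- r.hand_in(): hands the job in; it is judged then, once.
The state is a dict: "clock": time; "joints": joint angles; "qvel": joint speeds; "tau": joint torques, N m; "tcp_pos": TCP position; "orientation": TCP orientation; "contact_force": force on the tool from outside, world axes, zero at the start; "moment": the same for the moment, N m; "grip_width": finger opening in m; "gripper_force": force on a finger pad.
Only numpy, scipy, OpenCV 4.12 (cv2) and the standard library are available. Lean on these libraries where they do the work, as an engineer would, in place of code of your own. Each camera call takes 0.05 s, during which the arm holds its last target. There are 200 camera calls.

## Working session

There is one attempt and no reset: what is moved stays moved. The work goes in short steps, Python scripts to look and compute and a tool call to move; the robot and the scene stay as the last step left them, time stands still between calls to the robot, and variables do not carry over. Pictures are saved under pics/ and viewed, at most 11 in all, crops included, and the job is handed in when it is done.

Besides the shell and the picture viewer there is one more tool, called after "Call:" as a command line: name --pt "numbers of a row" for each row, then --argument value for the rest. step_arm: Moves the arm, as the interface text tells. Its arguments: {"type":"object","properties":{"moves":{"type":"array","items":{"type":"array","items":{"type":"number"}}},"grip_force":{"type":"number"}},"required":["moves"]}

```bash
mkdir -p pics; cat > h.py <<'E'
import numpy as np,cv2
from bench import r
def grab(n):
    f=r.grab_frame(n); f['R']=cv2.Rodrigues(np.array(f['rvec'],float))[0]; f['t']=np.array(f['tvec'],float).ravel(); return f
def ray(f,u,v):
    K=np.array(f['mtx']); d=np.array([(u-K[0,2])/K[0,0],(v-K[1,2])/K[1,1]]); s=d.copy()
    for _ in range(20): s=d/(1+f['k1']*(s@s))
    return -f['R'].T@f['t'], f['R'].T@np.array([s[0],s[1],1])
def plane(f,u,v,z):
    o,d=ray(f,u,v); return o+d*(z-o[2])/d[2]
def cloud(f):
    K=np.array(f['mtx']); h,w=f['depth'].shape
    vv,uu=np.mgrid[:h,:w]; d=np.stack([(uu-K[0,2])/K[0,0],(vv-K[1,2])/K[1,1]],-1); s=d.copy()
    for _ in range(20): s=d/(1+f['k1']*(s**2).sum(-1,keepdims=True))
    p=np.dstack([s,np.ones((h,w))])*f['depth'][...,None]
    return (p-f['t'])@f['R']
def proj(f,P):
    c=f['R']@np.array(P)+f['t']; s=c[:2]/c[2]; s=s*(1+f['k1']*(s@s)); K=np.array(f['mtx']); return K[0,0]*s[0]+K[0,2],K[1,1]*s[1]+K[1,2]
E
python3 - <<'E'
from h import *
a=grab('scene');b=grab('top')
for n,f in(('s',a),('t',b)):
    np.savez(f'pics/{n}0.npz',**{k:f[k] for k in f}); print(n,-f['R'].T@f['t'],f['R'][2],f['k1'])
cv2.imwrite('pics/s0.png',a['image'][...,::-1]); cv2.imwrite('pics/t0.png',b['image'][...,::-1])
print(r.get_obs())
E
```

```text
s [1.20440806 0.57767647 1.52166052] [-0.39139687 -0.32698543 -0.86016802] -0.040917834206602
t [0.31244767 0.06068882 1.43720599] [ 0.22568576  0.01115876 -0.97413624] 0.0490064357686835
{'clock': 0.1, 'joints': array([ 1.04188505,  0.47770448,  0.02239801,  1.556339  , -0.01150441,
        1.10932401, -0.08310306]), 'qvel': array([-9.04810468e-05, -1.39628680e-03,  1.54897682e-03, -1.18762176e-03,
       -1.11511344e-03,  1.88812142e-04,  2.35219648e-04]), 'tau': array([ 5.32342965e-03, -5.97762179e+01,  1.61451392e+00, -2.81954384e+01,
        1.29460066e-02,  5.07084100e-03, -5.04835862e-05]), 'tcp_pos': array([ 0.27547993, -0.61564263,  0.23043845]), 'orientation': array([-3.07078023e+00, -6.55761286e-01,  7.53741180e-04]), 'contact_force': array([0.51646721, 0.30653753, 0.40345476]), 'moment': array([ 0.02820699,  0.00557002, -0.00902211]), 'gripper_force': 0.0, 'grip_width': 0.0853932876365023}
```

View pics/s0.png

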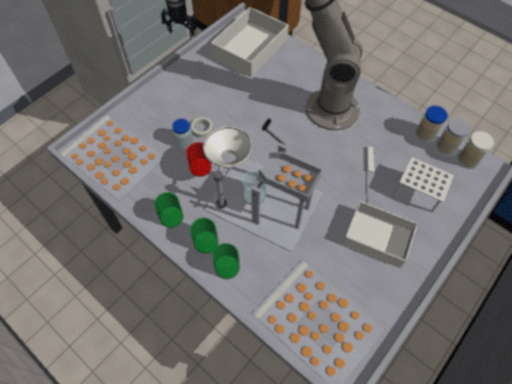

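View pics/t0.png

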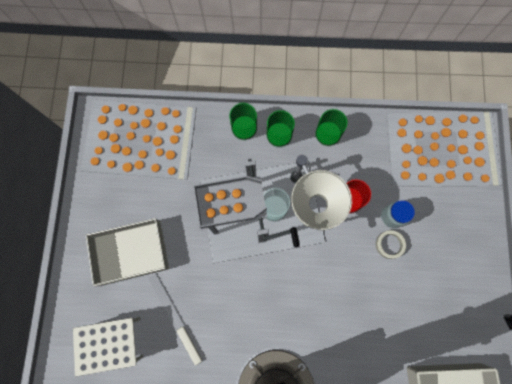

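Scene view: funnel (228,147), lever bar (267,124), open jar (255,180), pan (296,178). Top view: funnel (321,200), open jar (276,204), lever bar (295,237).
Things that could be mistaken: for the jar, red (358,196), greens (243,120), (280,127), (331,127) and blue-lidded (400,212). For the funnel, the white tape (391,244). For the pan, the grey box (127,252) or the tub at the bottom right. I choose the clear jar at (276,204) and check it in a close crop.

```bash
python3 - <<'E'
from h import *
for n in 'st':
    f=dict(np.load(f'pics/{n}0.npz')); P=cloud(f); im=f['image'].astype(int); z=P[...,2]
    box=(abs(P[...,0]-.55)<.35)&(abs(P[...,1]+.05)<.3)
    dark=(im.max(-1)<50)&(z>.26)&(z<.32)&box
    print(n,'bar',dark.sum(),P[dark].mean(0) if dark.any() else 0, np.argwhere(dark).mean(0) if dark.any() else 0)
    w=(im.min(-1)>150)&(z>.205)&(z<.225)&box
    print('rim',w.sum()); 
    if w.sum()>20:
        q=P[w]; A=np.c_[2*q[:,:2],np.ones(len(q))]; s=np.linalg.lstsq(A,(q[:,:2]**2).sum(1),rcond=None)[0]; print(s[:2],np.sqrt(s[2]+s[0]**2+s[1]**2),np.median(q[:,2]))
    u=(z>.235)&(z<.27)&box
    k,l,st,c=cv2.connectedComponentsWithStats(u.astype(np.uint8))
    for i in range(1,k):
        if st[i,4]>8: print(st[i],c[i].round(),P[l==i].mean(0).round(3))
    c={'s':(140,90,200,150),'t':(185,140,200,150)}[n]; x,y,W,H=c
    cv2.imwrite(f'pics/{n}crop.png',cv2.resize(f['image'][y:y+H,x:x+W,::-1],(800,600),interpolation=cv2.INTER_CUBIC))
E
```

```text
s bar 31 [ 0.44174417 -0.01968116  0.29376832] [124.58064516 265.90322581]
rim 105
[ 0.55395267 -0.09937511] 0.08427978170887963 0.21230474429210872
[271 133  16  20 103] [280. 144.] [0.448 0.051 0.253]
[ 262  153   60   42 1434] [291. 173.] [0.513 0.152 0.249]
[252 170  54  32 348] [274. 187.] [0.597 0.146 0.252]
t bar 99 [ 0.43256806 -0.02466583  0.29566184] [236.60606061 294.55555556]
rim 201
[ 0.5525314  -0.09911186] 0.08549948117651039 0.2144876959063948
[245 159  16  21 121] [251. 168.] [0.626 0.099 0.248]
[ 195  178   71   48 2509] [229. 201.] [0.529 0.155 0.248]
[201 209  79  31 317] [254. 226.] [0.461 0.083 0.252]
```

View pics/tcrop.png

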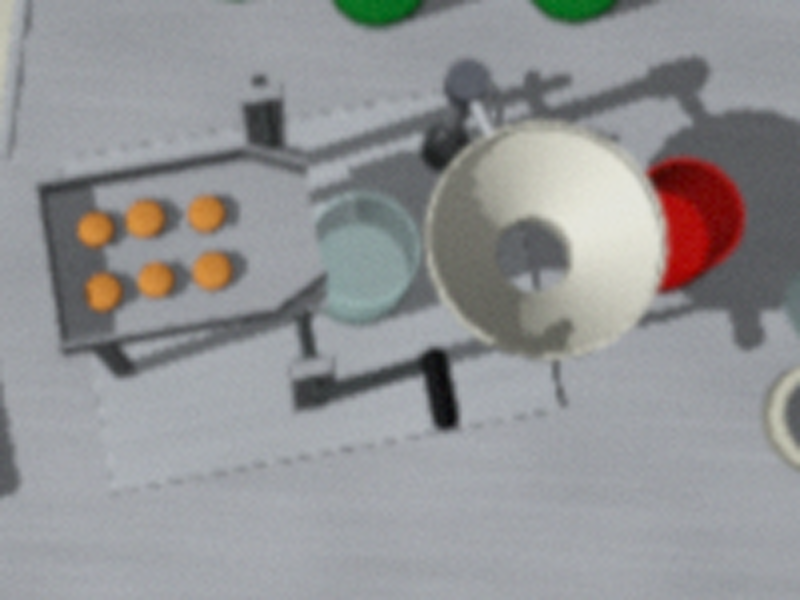

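View pics/scrop.png

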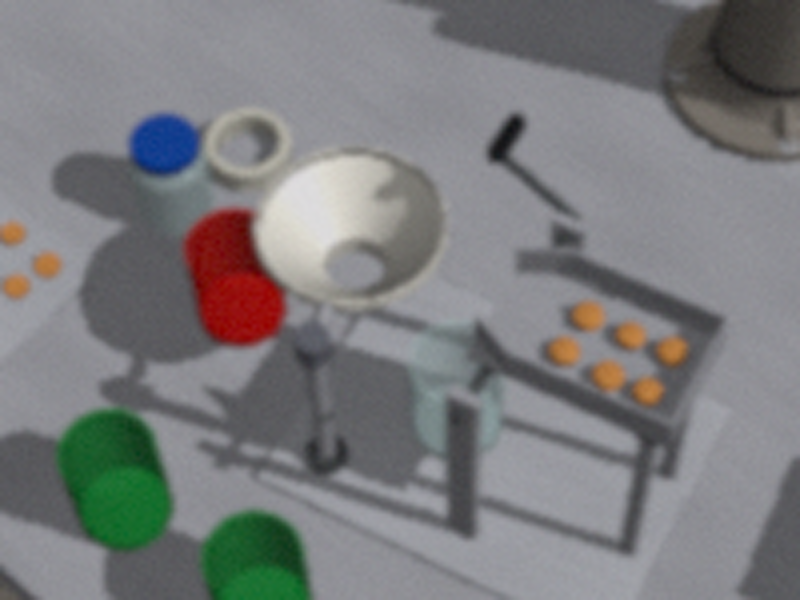

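```bash
cat > fit.py <<'E'
from h import *
f=dict(np.load('pics/t0.npz')); g=dict(np.load('pics/s0.npz'))
c=lambda u,v:(185+u/4-.375,140+v/4-.375); s=lambda u,v:(140+u/4-.375,90+v/4-.375)
def tri(p,q):
    o1,d1=ray(f,*p);o2,d2=ray(g,*q);k=np.linalg.lstsq(np.c_[d1,-d2],o2-o1,rcond=None)[0];a,b=o1+k[0]*d1,o2+k[1]*d2;return (a+b)/2,np.linalg.norm(a-b)
pt,e=tri(c(468,78),s(312,335)); print('post',pt,e)
bar,e=tri(c(440,390),s(507,137)); print('bar',bar,e)
src=np.array([[98,60],[-98,60],[-130,-19],[90,-90],[90,-90]])/1e3
dst=np.array([plane(f,*c(262,88),.257)[:2],plane(f,*c(314,368),.257)[:2],bar[:2],pt[:2],plane(f,*c(445,147),.008)[:2]])
w=np.array([1,1,1,1,.3])[:,None]
ms,md=(w*src).sum(0)/w.sum(),(w*dst).sum(0)/w.sum(); U,S,V=np.linalg.svd((w*(src-ms)).T@(dst-md)); R=(U@V).T; t=md-R@ms
yaw=np.arctan2(R[1,0],R[0,0]); print('yaw',yaw,'t',t,'res mm',((src@R.T+t-dst)*1e3).round(1).tolist())
def st(p): return R.T@(np.array(p)[:2]-t)
def wo(p): return R@np.array(p)+t
if __name__=='__main__':
    for n,p in (('jar rim',plane(f,*c(368,243),.123)),('jar base',plane(f,*c(357,275),.008)),('mouth',[.553,-.099])): print(n,np.array(p).round(3),(st(p)*1e3).round(1))
    m=st([.553,-.099])-[.09,-.09]; j=np.array([-.09,.09]); print('dist',np.hypot(*m),'ang',np.arctan2(m[1],m[0])-np.arctan2(j[1],j[0]))
    print('bar world',wo([-.13,-.019]),'pivot',wo([.09,-.09]))
E
python3 fit.py
```

```text
post [ 0.66499425 -0.04455669  0.22102005] 0.0001889730325325438
bar [ 0.43227089 -0.02553507  0.2837947 ] 0.0005710792334246226
yaw 0.2271600648033457 t [0.55647489 0.02218419] res mm [[-2.3, -0.1], [1.4, 0.8], [1.8, -0.1], [-0.6, -0.7], [-1.0, -0.1]]
jar rim [0.559 0.02  0.123] [ 1.7 -2.4]
jar base [0.553 0.025 0.008] [-2.9  3.4]
mouth [ 0.553 -0.099] [ -30.7 -117.3]
dist 0.12372453254964441 ang -5.275401188761856
bar world [ 0.43409362 -0.02560519] pivot [ 0.66443182 -0.04523467]
```

```bash
cat > go.py <<'E'
from fit import *
from scipy.spatial.transform import Rotation as Ro
yawS=yaw
def rel(xy,z,toolx=None):
    """move in tool mm from current pose to station xy(m), z; toolx = yaw (station) of tool x"""
    o=r.get_obs(); T=Ro.from_rotvec(o['orientation']); P=np.r_[wo(xy),z]
    d=T.inv().apply(P-o['tcp_pos'])*1e3; out=d.round(1)
    if toolx is not None:
        a=toolx+yawS; X=np.array([np.cos(a),np.sin(a),0]);Z=np.array([0,0,-1.]);G=Ro.from_matrix(np.c_[X,np.cross(Z,X),Z])
        out=np.r_[out,(T.inv()*G).as_rotvec().round(3)]
    return out
E
python3 - <<'E'
from go import *
o=r.get_obs(); print(Ro.from_rotvec(o['orientation']).as_matrix().round(3), o['tcp_pos'])
for k in (0,np.pi,np.pi/2,-np.pi/2): print(k,rel([-.0307,-.255],.231,k), wo([-.0307,-.255]))
for u,v,z in((358,188,.115),(400,212,.11),(391,244,.03)): print(plane(f,u,v,z),st(plane(f,u,v,z)))
E
```

```text
post [ 0.66499425 -0.04455669  0.22102005] 0.0001889730325325438
bar [ 0.43227089 -0.02553507  0.2837947 ] 0.0005710792334246226
yaw 0.2271600648033457 t [0.55647489 0.02218419] res mm [[-2.3, -0.1], [1.4, 0.8], [1.8, -0.1], [-0.6, -0.7], [-1.0, -0.1]]
[[ 0.913  0.408 -0.001]
 [ 0.408 -0.913  0.001]
 [-0.    -0.002 -1.   ]] [ 0.27547993 -0.61564263  0.23043845]
0 [ 4.378e+02 -2.231e+02 -3.000e-01 -2.000e-03  0.000e+00  1.940e-01] [ 0.5839925  -0.23317883]
3.141592653589793 [ 4.378e+02 -2.231e+02 -3.000e-01 -0.000e+00 -2.000e-03 -2.948e+00] [ 0.5839925  -0.23317883]
1.5707963267948966 [ 4.378e+02 -2.231e+02 -3.000e-01 -1.000e-03 -1.000e-03 -1.377e+00] [ 0.5839925  -0.23317883]
-1.5707963267948966 [ 4.378e+02 -2.231e+02 -3.000e-01 -1.000e-03  2.000e-03  1.764e+00] [ 0.5839925  -0.23317883]
[ 0.6107062  -0.23011157  0.115     ] [-0.0039818  -0.25802777]
[ 0.54248478 -0.3583338   0.11      ] [-0.09932772 -0.36759171]
[ 0.4516938  -0.35208304  0.03      ] [-0.18637853 -0.34105436]
```

The clear jar at the station's origin checks out (crop 357–368, 243–275). The funnel is swung out by about 1.0 rad. Moving to its far side.

Call:
step_arm --pt "44 -22 0 0 0 0.05 0" --pt "88 -44 0 0 0 0.1 0" --pt "132 -66 0 0 0 0.15 0" --pt "176 -89 0 0 0 0.194 0" --pt "220 -111 0 0 0 0.194 0" --pt "264 -133 0 0 0 0.194 0" --pt "308 -156 0 0 0 0.194 0" --pt "352 -178 0 0 0 0.194 0"

```text
clock: 0.9
tcp_pos: [0.525, -0.308, 0.2311]
orientation: [-3.121, -0.355, 0.001]
contact_force: [1.2, 0.2, -0.0]
grip_width: 0.0001
gripper_force: 0.0
```

```bash
python3 - <<'E' | tail -n 4
from go import *
print(rel([-.0307,-.255],.231,0)); print(rel([-.0307,-.255],.198,0))
# station y of contact: path 
for th in (1.0,.8,.6,.4,.2,.1,0):
    a=np.arctan2(.09,-.09)+th; m=np.array([.09+.127*np.cos(a),-.09+.127*np.sin(a)]); print(th,(m*1e3).round(),end=' ')
E
```

```text
yaw 0.2271600648033457 t [0.55647489 0.02218419] res mm [[-2.3, -0.1], [1.4, 0.8], [1.8, -0.1], [-0.6, -0.7], [-1.0, -0.1]]
[ 74.3 -59.6   0.   -0.    0.   -0. ]
[ 74.3 -59.6  33.   -0.    0.   -0. ]
1.0 [ -34. -117.] 0.8 [-37. -92.] 0.6 [-35. -67.] 0.4 [-28. -42.] 0.2 [-16. -20.] 0.1 [ -8. -10.] 0 [ 0. -0.]
```

Call:
step_arm --pt "37 -30 0 0 0 0 0" --pt "74 -60 0 0 0 0 0" --pt "74 -60 31 0 0 0 0" --pt "74 -60 31 0 0 0 0"

```text
clock: 1.3
tcp_pos: [0.5812, -0.2321, 0.1963]
orientation: [-3.117, -0.361, 0.011]
contact_force: [-0.7, -0.7, -0.2]
grip_width: -0.0002
gripper_force: 0.0
```

Call:
step_arm --pt "-1 -20 0 0 0 0 0" --pt "-3 -35 0 0 0 0 0" --pt "-5 -45 0 0 0 0 0" --pt "-6 -55 0 0 0 0 0" --pt "-6 -65 0 0 0 0 0" --pt "-5 -75 0 0 0 0 0" --pt "-4 -85 0 0 0 0 0"

```text
clock: 2.0
tcp_pos: [0.5518, -0.1631, 0.2005]
orientation: [3.113, 0.342, -0.023]
contact_force: [-27.6, -27.7, 16.0]
grip_width: -0.0001
gripper_force: 20.8
```

```bash
python3 - <<'E' | tail -n 3
from go import *
o=r.get_obs(); print((st(o['tcp_pos'])*1e3).round(1),o['tcp_pos'],o['contact_force'])
a=grab('scene');b=grab('top'); cv2.imwrite('pics/d1.png',np.hstack([a['image'][70:270,120:380],b['image'][100:300,180:440]])[...,::-1])
E
```

```text
bar [ 0.43227089 -0.02553507  0.2837947 ] 0.0005710792334246226
yaw 0.2271600648033457 t [0.55647489 0.02218419] res mm [[-2.3, -0.1], [1.4, 0.8], [1.8, -0.1], [-0.6, -0.7], [-1.0, -0.1]]
[ -46.3 -179.5] [ 0.55178545 -0.16310501  0.20050188] [-27.64044635 -27.67580068  16.02470073]
```

View pics/d1.png

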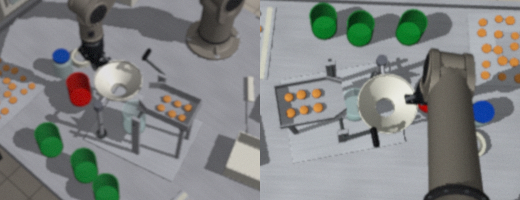

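Funnel has begun to move (left panel: mouth about (117,80), fingers at its rim). The force is higher than I like, so I'm measuring before I go on.

```bash
cat > rim.py <<'E'
from go import *
def rim(n):
    f=grab(n); P=cloud(f); im=f['image'].astype(int); z=P[...,2]
    S=(P[...,:2]-t)@R
    w=(im.min(-1)>120)&(im[...,0]-im[...,2]>5)&(z>.203)&(z<.225)&(np.hypot(S[...,0]+.01,S[...,1]+.05)<.2)
    q=S[w]
    for _ in range(6):
        A=np.c_[2*q,np.ones(len(q))]; s=np.linalg.lstsq(A,(q**2).sum(1),rcond=None)[0]; rad=np.sqrt(s[2]+s[0]**2+s[1]**2)
        e=abs(np.hypot(*(q-s[:2]).T)-rad); q=q[e<max(.004,np.percentile(e,90))] if e.max()>.004 else q
    m=s[:2]-[.09,-.09]; th=np.arctan2(m[1],m[0])-np.arctan2(.09,-.09)
    print(n,len(q),'mouth',(s[:2]*1e3).round(1),'rad',(rad*1e3).round(1),'dist',(np.hypot(*m)*1e3).round(1),'th',((th+np.pi)%(2*np.pi)-np.pi).round(3))
    return f
E
python3 - <<'E' | tail -n 6
from rim import *
a=rim('scene');b=rim('top');o=r.get_obs(); print(o['contact_force'],o['moment'],(R.T@o['contact_force'][:2]).round(1))
cv2.imwrite('pics/d2.png',cv2.resize(np.hstack([a['image'][100:200,180:300],b['image'][150:250,260:380]])[...,::-1],(792,330),interpolation=cv2.INTER_CUBIC))
E
```

```text
post [ 0.66499425 -0.04455669  0.22102005] 0.0001889730325325438
bar [ 0.43227089 -0.02553507  0.2837947 ] 0.0005710792334246226
yaw 0.2271600648033457 t [0.55647489 0.02218419] res mm [[-2.3, -0.1], [1.4, 0.8], [1.8, -0.1], [-0.6, -0.7], [-1.0, -0.1]]
scene 152 mouth [-33.6 -77.5] rad 83.5 dist 124.2 th 0.685
top 253 mouth [-38.2 -79.8] rad 82.9 dist 128.6 th 0.706
[-22.09762866 -20.12596647  11.74639599] [-3.98101995  4.62644398  0.25387546] [-26.1 -14.6]
```

View pics/d2.png

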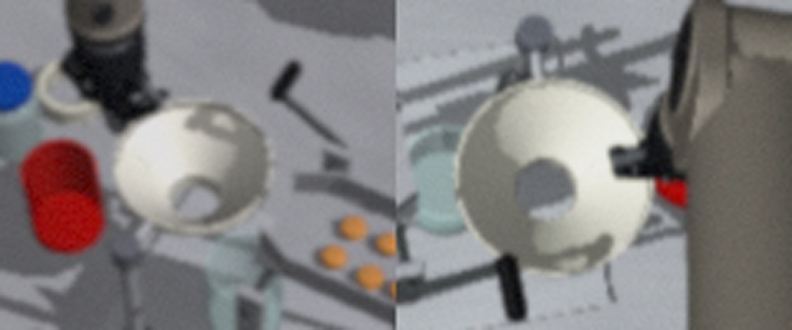

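Mouth (crop, right panel) around (545,185), funnel angle ≈0.70. The side force is friction drag, because the rim point swings about the post. I'll re-engage at a point that ends at station (0,-100), and push by turning about the post.

Call:
step_arm --pt "0 22 0 0 0 0 0" --pt "25 25 0 0 0 -0.14 0" --pt "50 25 0 0 0 -0.28 0" --pt "76 20 0 0 0 -0.42 0" --pt "76 15 0 0 0 -0.56 0" --pt "76 15 0 0 0 -0.7 0" --pt "76 15 0 0 0 -0.7 0"

```text
clock: 2.9
tcp_pos: [0.6373, -0.1501, 0.2011]
orientation: [2.809, 1.406, 0.001]
contact_force: [0.3, 0.9, -0.4]
grip_width: 0.0002
gripper_force: 0.0
```

```bash
python3 - <<'E' | tail -n 13
from rim import *
rim('scene');rim('top');o=r.get_obs(); T=Ro.from_rotvec(o['orientation']);X=T.as_matrix()[:,0]
print((st(o['tcp_pos'])*1e3).round(1),o['tcp_pos'][2],o['contact_force'].round(1),'yaw',np.arctan2(X[1],X[0])-yawS)
for th in (.7,.6,.5,.4,.3,.2,.1,.05,0):
    c,s=np.cos(th),np.sin(th); p=np.array([.09,-.09])+np.array([[c,-s],[s,c]])@[-.09,-.01]
    print(th,rel(p,.2,th))
E
```

```text
yaw 0.2271600648033457 t [0.55647489 0.02218419] res mm [[-2.3, -0.1], [1.4, 0.8], [1.8, -0.1], [-0.6, -0.7], [-1.0, -0.1]]
scene 133 mouth [-34.  -83.9] rad 83.3 dist 124.1 th 0.736
top 276 mouth [-38.3 -85.6] rad 82.8 dist 128.4 th 0.751
[  39.7 -186.5] 0.20095090848644814 [-0.4 -0.3  0.2] yaw 0.6953122621801568
0.7 [ 1.05e+01 -3.15e+01  9.00e-01  1.00e-03 -0.00e+00 -5.00e-03]
0.6 [ 9.90e+00 -4.05e+01  9.00e-01  1.00e-03 -0.00e+00  9.50e-02]
0.5 [ 1.02e+01 -4.96e+01  9.00e-01  1.00e-03 -0.00e+00  1.95e-01]
0.4 [ 1.14e+01 -5.85e+01  9.00e-01  1.00e-03 -0.00e+00  2.95e-01]
0.3 [ 1.35e+01 -6.73e+01  9.00e-01  1.00e-03 -0.00e+00  3.95e-01]
0.2 [ 1.65e+01 -7.59e+01  9.00e-01  1.00e-03 -1.00e-03  4.95e-01]
0.1 [ 2.03e+01 -8.41e+01  9.00e-01  1.00e-03 -1.00e-03  5.95e-01]
0.05 [ 2.25e+01 -8.80e+01  9.00e-01  1.00e-03 -1.00e-03  6.45e-01]
0 [ 2.49e+01 -9.19e+01  9.00e-01  1.00e-03 -1.00e-03  6.95e-01]
```

Call:
step_arm --pt "10 -20 0 0 0 0 0" --pt "10 -32 0 0 0 0 0" --pt "10 -40 0 0 0 0.095 0" --pt "10 -50 0 0 0 0.195 0" --pt "11 -58 0 0 0 0.295 0" --pt "13 -67 0 0 0 0.395 0" --pt "16 -76 0 0 0 0.495 0" --pt "16 -76 0 0 0 0.495 0"

```text
clock: 3.8
tcp_pos: [0.5855, -0.0909, 0.2008]
orientation: [3.069, 0.671, 0.001]
contact_force: [0.8, -0.2, 0.2]
grip_width: 0.0004
gripper_force: 0.0
```

```bash
python3 - <<'E' | tail -n 7
from rim import *
rim('scene');rim('top');o=r.get_obs(); T=Ro.from_rotvec(o['orientation']);X=T.as_matrix()[:,0]
print((st(o['tcp_pos'])*1e3).round(1),o['tcp_pos'][2],o['contact_force'].round(1),'yaw',np.arctan2(X[1],X[0])-yawS)
for th in (.2,.1,.05,0):
    c,s=np.cos(th),np.sin(th); p=np.array([.09,-.09])+np.array([[c,-s],[s,c]])@[-.09,-.01]
    print(th,rel(p,.2,th))
E
```

```text
scene 81 mouth [-13.3 -17.6] rad 84.1 dist 126.1 th 0.174
top 176 mouth [-18.5 -20.2] rad 82.9 dist 129.1 th 0.214
[   3.  -117.9] 0.20060627485527188 [0.7 0.3 0.1] yaw 0.2065906430823731
0.2 [ 0.8   -0.1    0.6    0.     0.     0.007]
0.1 [ 0.3   -9.1    0.6    0.     0.     0.107]
0.05 [  0.4   -13.7     0.6     0.      0.      0.157]
0 [  0.7   -18.2     0.6     0.     -0.      0.207]
```

Call:
step_arm --pt "0 -4 0 0 0 0.05 0" --pt "0 -9 0 0 0 0.1 0" --pt "0 -12 0 0 0 0.14 0" --pt "0 -15 0 0 0 0.17 0" --pt "0 -16 0 0 0 0.185 0" --pt "0 -17 0 0 0 0.19 0" --pt "0 -17 0 0 0 0.19 0"

```text
clock: 4.6
tcp_pos: [0.579, -0.0769, 0.2003]
orientation: [3.118, 0.379, -0.0]
contact_force: [-2.2, -0.7, -0.6]
grip_width: 0.0002
gripper_force: 0.6
```

```bash
python3 - <<'E' | tail -n 3
from rim import *
a=rim('scene');b=rim('top');o=r.get_obs(); T=Ro.from_rotvec(o['orientation']);X=T.as_matrix()[:,0]
print((st(o['tcp_pos'])*1e3).round(1),o['contact_force'].round(1),'yaw',np.arctan2(X[1],X[0])-yawS)
cv2.imwrite('pics/d3.png',cv2.resize(np.hstack([a['image'][110:230,190:330],b['image'][150:270,190:330]])[...,::-1],(798,342),interpolation=cv2.INTER_CUBIC))
E
```

```text
scene 83 mouth [-0.8 -1.5] rad 83.6 dist 126.7 th 0.013
top 168 mouth [-6. -4.] rad 82.8 dist 128.9 th 0.055
[  -0.3 -101.6] [ 0.2 -0.5  0.3] yaw 0.0150159199842117
```

View pics/d3.png

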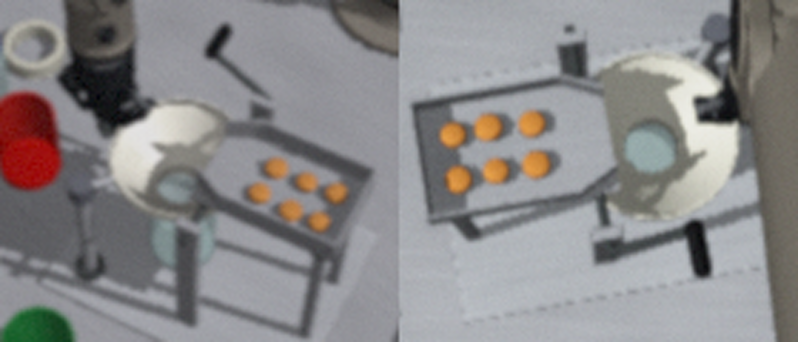

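Right panel: funnel at (668,135) with jar glass visible through its hole (650,148). It is nearly centred, θ≈0.02–0.05. Now refining the jar's position from the first pictures.

```bash
python3 - <<'E' | tail -n +4
from go import *
for n,F in(('t',f),('s',g)):
    P=cloud(F); S=(P[...,:2]-t)@R; im=F['image'].astype(int); near=(np.hypot(S[...,0],S[...,1])<.08)
    tint=(im[...,1]-im[...,0]>12)&(im[...,2]-im[...,0]>6)
    # only tint region inside a generous window around projected jar
    u,v=proj(F,[*wo([0,0]),.065]); yy,xx=np.mgrid[:384,:512]; m=(tint&(np.hypot(xx-u,yy-v)<32)).astype(np.uint8)
    m=cv2.morphologyEx(m,cv2.MORPH_OPEN,np.ones((3,3)))
    ys,xs=np.nonzero(m); print(n,m.sum(),xs.min(),xs.max(),ys.min(),ys.max(),'z',np.percentile(P[m>0][:,2],[5,50,95]).round(3))
    # predicted silhouette extents
    pts=[]
    for z in(.008,.123):
        for a in np.linspace(0,6.28,80): pts.append(proj(F,[*(wo([0,0])+.045*np.array([np.cos(a),np.sin(a)])),z]))
    pts=np.array(pts); print('pred',pts.min(0).round(1),pts.max(0).round(1))
    q=S[(m>0)&(P[...,2]>.112)&(P[...,2]<.132)]; print(len(q))
    if len(q)>15:
        A=np.c_[2*q,np.ones(len(q))]; s=np.linalg.lstsq(A,(q**2).sum(1),rcond=None)[0]; print((s[:2]*1e3).round(1),np.sqrt(s[2]+s[0]**2+s[1]**2))
    for zz in (.123,.008):
        print(zz,[(st(plane(F,a,b,zz))*1e3).round(1).tolist() for a,b in((xs.min(),ys[xs==xs.min()].mean()),(xs.max()+1,ys[xs==xs.max()].mean()),(xs[ys==ys.min()].mean(),ys.min()),(xs[ys==ys.max()].mean(),ys.max()+1))])
E
```

```text
t 518 265 289 192 220 z [0.009 0.015 0.122]
pred [261.2 186.7] [290.7 220.8]
58
[-3.7  3.1] 0.04229899785905475
0.123 [[4.7, 33.3], [-13.7, -41.1], [23.4, -29.7], [-59.2, 17.5]]
0.008 [[25.2, 28.1], [5.2, -52.8], [45.5, -40.4], [-44.3, 10.9]]
s 99 245 264 188 200 z [0.038 0.077 0.12 ]
pred [240.9 168.3] [265.6 204.6]
10
0.123 [[69.6, 3.5], [29.4, 63.0], [43.2, 1.5], [89.2, 28.1]]
0.008 [[13.1, -28.7], [-30.3, 35.7], [-15.4, -30.8], [34.4, -2.1]]
```

Call:
step_arm --pt "0 -1 0 0 0 0.01 0" --pt "0 -2 0 0 0 0.02 0" --pt "0 -2.5 0 0 0 0.02 0" --pt "0 -2.5 0 0 0 0.02 0"

```text
clock: 5.1
tcp_pos: [0.5785, -0.0738, 0.2003]
orientation: [-3.122, -0.348, 0.0]
contact_force: [-0.7, -0.6, -1.3]
grip_width: 0.0002
gripper_force: 0.4
```

```bash
python3 - <<'E' | tail -n 3
from rim import *
rim('scene');rim('top');o=r.get_obs(); print((st(o['tcp_pos'])*1e3).round(1),o['contact_force'].round(1))
E
```

```text
scene 90 mouth [1.6 1.2] rad 83.4 dist 127.0 th -0.016
top 165 mouth [-3.2 -1.3] rad 82.6 dist 128.7 th 0.024
[ -0.1 -98.5] [-0.8 -0.6 -0.2]
```

Call:
step_arm --pt "0 30 0 0 0 0 0" --pt "0 30 -45 0 0 0 0" --pt "0 30 -90 0 0 0 0" --pt "0 30 -130 0 0 0 0" --pt "-35 0 -130 0 0 0 0" --pt "-70 -30 -130 0 0 0 0" --pt "-105 -60 -130 0 0 0 0" --pt "-134 -75 -130 0 0 0 0"

```text
clock: 6.0
tcp_pos: [0.4293, -0.0279, 0.3304]
orientation: [-3.121, -0.353, -0.001]
contact_force: [0.5, -0.1, 0.8]
grip_width: 0.0003
gripper_force: 0.0
```

```bash
python3 - <<'E' | tail -n 8
from rim import *
a=rim('scene');b=rim('top');w=grab('wrist');o=r.get_obs(); print((st(o['tcp_pos'])*1e3).round(1),o['tcp_pos'][2],o['contact_force'].round(1))
cv2.imwrite('pics/d4.png',np.vstack([cv2.resize(np.hstack([a['image'][110:230,190:330],b['image'][150:270,190:330]])[...,::-1],(700,300),interpolation=cv2.INTER_CUBIC),np.pad(cv2.resize(w['image'][...,::-1],(400,300)),((0,0),(0,300),(0,0)))]))
for z in(.31,.3): print(rel([-.134,-.022],z,0))
E
```

```text
post [ 0.66499425 -0.04455669  0.22102005] 0.0001889730325325438
bar [ 0.43227089 -0.02553507  0.2837947 ] 0.0005710792334246226
yaw 0.2271600648033457 t [0.55647489 0.02218419] res mm [[-2.3, -0.1], [1.4, 0.8], [1.8, -0.1], [-0.6, -0.7], [-1.0, -0.1]]
scene 111 mouth [1.6 1.7] rad 83.9 dist 127.3 th -0.018
top 138 mouth [-3.4 -1.4] rad 83.0 dist 128.7 th 0.026
[-134.6  -22. ] 0.3309306734078799 [ 0.1 -1.1  0.9]
[ 6.00e-01 -1.00e-01  2.09e+01  1.00e-03 -2.00e-03 -4.00e-03]
[ 6.00e-01 -1.00e-01  3.09e+01  1.00e-03 -2.00e-03 -4.00e-03]
```

View pics/d4.png

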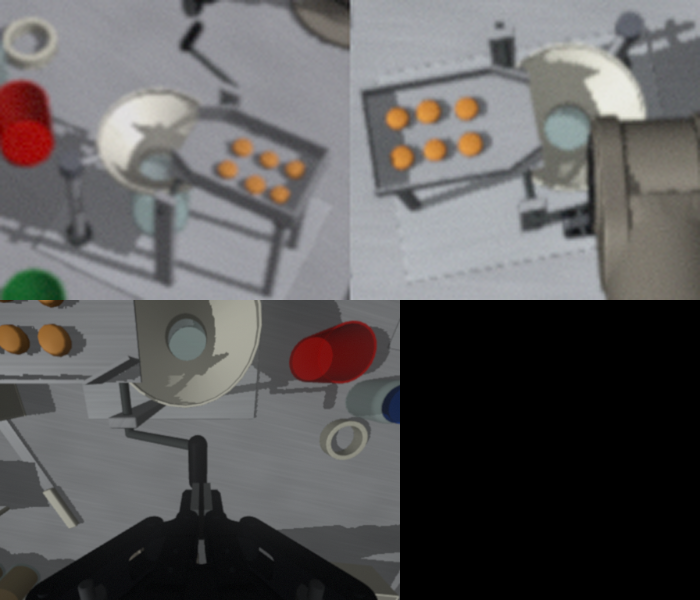

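Funnel sits over the jar (top right panel, hole at (567,127)), and the fingers are right above the lever bar (wrist view (200,480)). Pressing slowly.

Call:
step_arm --pt "0 0 15 0 0 0 0" --pt "0 0 28 0 0 0 0" --pt "0 0 34 0 0 0 0" --pt "0 2 40 0 0 0 0" --pt "0 4 46 0 0 0 0" --pt "0 5 52 0 0 0 0" --pt "0 7 58 0 0 0 0" --pt "0 8 64 0 0 0 0"

```text
clock: 6.95
tcp_pos: [0.4345, -0.0393, 0.2666]
orientation: [3.121, 0.346, 0.003]
contact_force: [0.8, -2.9, 4.3]
grip_width: 0.0
gripper_force: 2.1
```

Call:
step_arm --pt "0 0 5 0 0 0 0" --pt "0 0 11 0 0 0 0" --pt "0 0 17 0 0 0 0" --pt "0 0 23 0 0 0 0" --pt "0 -1 29 0 0 0 0" --pt "0 -2 35 0 0 0 0" --pt "0 -3 41 0 0 0 0" --pt "0 -4 46 0 0 0 0"

```text
clock: 7.75
tcp_pos: [0.4318, -0.0336, 0.2196]
orientation: [-3.121, -0.348, 0.001]
contact_force: [0.6, 1.7, 3.3]
grip_width: 0.0001
gripper_force: 1.2
```

```bash
python3 - <<'E' | tail -n 3
from rim import *
a=rim('scene');b=rim('top');w=grab('wrist');o=r.get_obs(); print((st(o['tcp_pos'])*1e3).round(1),o['tcp_pos'][2],o['contact_force'].round(1))
cv2.imwrite('pics/d5.png',np.vstack([cv2.resize(np.hstack([a['image'][110:230,190:330],b['image'][150:270,190:330]])[...,::-1],(700,300),interpolation=cv2.INTER_CUBIC),np.pad(cv2.resize(w['image'][...,::-1],(400,300)),((0,0),(0,300),(0,0)))]))
E
```

```text
scene 112 mouth [1.2 0.9] rad 83.5 dist 127.0 th -0.012
top 130 mouth [-3.4 -1.1] rad 82.9 dist 128.9 th 0.025
[-134.5  -26.4] 0.21973082329354332 [-1.2 -0.2  1.8]
```

View pics/d5.png

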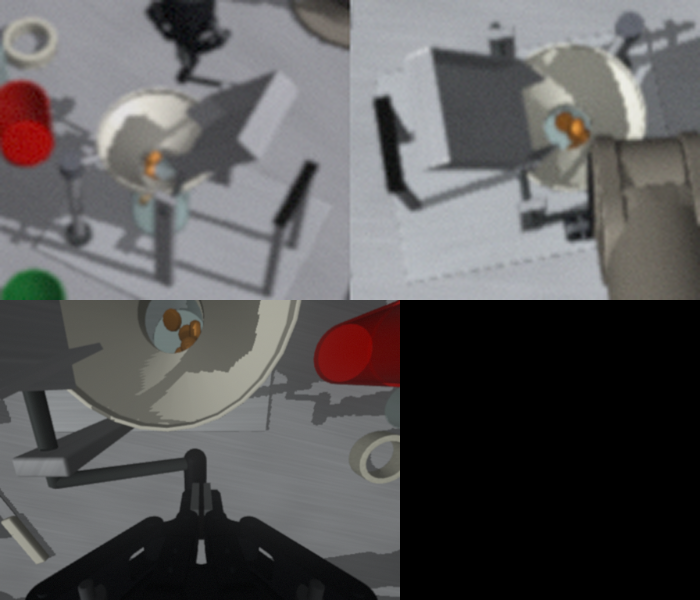

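Pan tipped; several pieces are already in the hole/jar (wrist view (180,325)). I'll finish the press to full tip, hold, and look.

Call:
step_arm --pt "0 -2 5 0 0 0 0" --pt "0 -4 9 0 0 0 0" --pt "0 -4 10 0 0 0 0" --pt "0 -4 10 0 0 0 0" --pt "0 -4 10 0 0 0 0" --pt "0 -4 10 0 0 0 0" --pt "0 -4 10 0 0 0 0" --pt "0 -4 10 0 0 0 0"

```text
clock: 8.7
tcp_pos: [0.4312, -0.0305, 0.2107]
orientation: [3.122, 0.347, -0.0]
contact_force: [-2.5, -1.7, 7.2]
grip_width: -0.0
gripper_force: 3.9
```

Call:
step_arm --pt "0 0 0 0 0 0 0" --pt "0 0 0 0 0 0 0" --pt "0 0 0 0 0 0 0" --pt "0 0 0 0 0 0 0" --pt "0 0 0 0 0 0 0"

```text
clock: 9.2
tcp_pos: [0.4312, -0.0305, 0.2107]
orientation: [3.122, 0.347, 0.0]
contact_force: [-3.2, 0.2, 6.6]
grip_width: 0.0002
gripper_force: 3.9
```

```bash
python3 - <<'E' | tail -n 4
from rim import *
a=rim('scene');b=rim('top');w=grab('wrist');o=r.get_obs(); print((st(o['tcp_pos'])*1e3).round(1),o['tcp_pos'][2],o['contact_force'].round(1))
cv2.imwrite('pics/d6.png',np.vstack([cv2.resize(np.hstack([a['image'][110:230,190:330],b['image'][150:270,190:330]])[...,::-1],(700,300),interpolation=cv2.INTER_CUBIC),np.hstack([cv2.resize(w['image'][:192,100:356,::-1],(400,300)),np.zeros((300,300,3),np.uint8)])]))
E
```

```text
yaw 0.2271600648033457 t [0.55647489 0.02218419] res mm [[-2.3, -0.1], [1.4, 0.8], [1.8, -0.1], [-0.6, -0.7], [-1.0, -0.1]]
scene 104 mouth [0.7 1.6] rad 84.0 dist 128.0 th -0.013
top 117 mouth [-3.  -1.1] rad 82.9 dist 128.6 th 0.022
[-133.9  -23.1] 0.21073237388587998 [-3.1 -0.5  7.5]
```

View pics/d6.png

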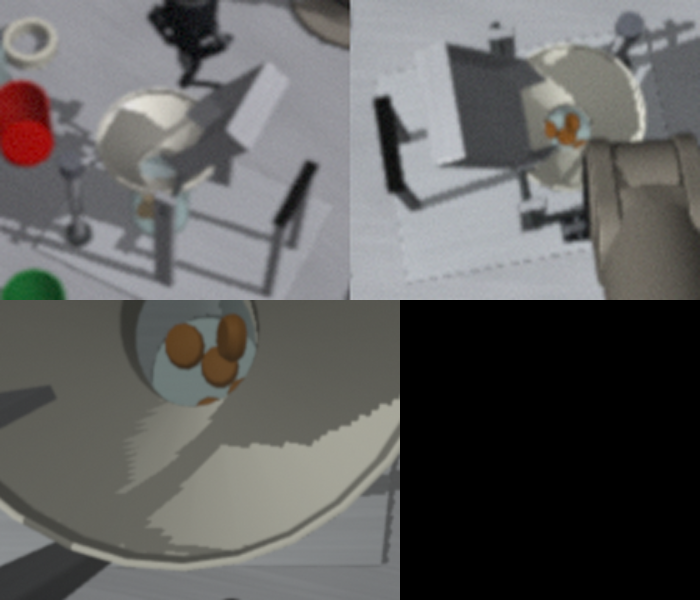

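At least five pieces are visible in the jar (wrist crop around (205,355)) and none in the funnel. Letting the pan back slowly.

Call:
step_arm --pt "0 1 -7 0 0 0 0" --pt "0 3 -14 0 0 0 0" --pt "0 5 -21 0 0 0 0" --pt "0 7 -28 0 0 0 0" --pt "0 8 -35 0 0 0 0" --pt "0 8 -42 0 0 0 0" --pt "0 8 -49 0 0 0 0" --pt "0 8 -56 0 0 0 0"

```text
clock: 10.15
tcp_pos: [0.4331, -0.0381, 0.267]
orientation: [-3.122, -0.348, -0.0]
contact_force: [-0.7, 1.5, 1.3]
grip_width: 0.0002
gripper_force: 0.7
```

Call:
step_arm --pt "0 -1 -6 0 0 0 0" --pt "0 -2 -12 0 0 0 0" --pt "0 -3 -18 0 0 0 0" --pt "0 -4 -24 0 0 0 0" --pt "0 -4 -30 0 0 0 0" --pt "0 -4 -36 0 0 0 0" --pt "0 -4 -60 0 0 0 0" --pt "0 -4 -100 0 0 0 0"

```text
clock: 10.95
tcp_pos: [0.4305, -0.0347, 0.3651]
orientation: [-3.122, -0.347, 0.009]
contact_force: [1.3, -0.5, 0.9]
grip_width: -0.0
gripper_force: 0.0
```

Call:
step_arm --pt "-20 40 -20 0 0 0 0" --pt "-20 80 -20 0 0 0 0" --pt "-20 120 -20 0 0 0 0" --pt "-20 160 -20 0 0 0 0" --pt "-20 200 -20 0 0 0 0" --pt "-20 200 -20 0 0 0 0"

```text
clock: 11.55
tcp_pos: [0.4558, -0.2397, 0.3857]
orientation: [3.122, 0.335, -0.003]
contact_force: [-1.0, 0.5, -0.1]
grip_width: 0.0004
gripper_force: 0.0
```

```bash
python3 - <<'E' | tail -n 6
from rim import *
a=rim('scene');b=rim('top');o=r.get_obs(); print((st(o['tcp_pos'])*1e3).round(1),o['tcp_pos'][2],o['contact_force'].round(1),o['clock'])
for n,F in(('t',b),('s',a)):
    P=cloud(F);z=P[...,2];im=F['image'].astype(int);d=(im.max(-1)<50)&(z>.26)&(z<.32)&(abs(P[...,0]-.43)<.05)&(abs(P[...,1]+.025)<.05); print(n,d.sum(),P[d].mean(0) if d.any() else 0)
cv2.imwrite('pics/d7.png',cv2.resize(np.hstack([a['image'][95:245,175:325],b['image'][130:280,190:340]])[...,::-1],(800,400),interpolation=cv2.INTER_CUBIC))
E
```

```text
yaw 0.2271600648033457 t [0.55647489 0.02218419] res mm [[-2.3, -0.1], [1.4, 0.8], [1.8, -0.1], [-0.6, -0.7], [-1.0, -0.1]]
scene 106 mouth [ 1.7 -0.4] rad 82.5 dist 125.8 th -0.007
top 188 mouth [-3.5 -1.3] rad 82.9 dist 128.9 th 0.026
[-155.4 -227.5] 0.38584483368039424 [ 0.   0.8 -0.4] 11.65
t 98 [ 0.43249688 -0.02460626  0.29561198]
s 30 [ 0.44173796 -0.01929463  0.29488583]
```

View pics/d7.png

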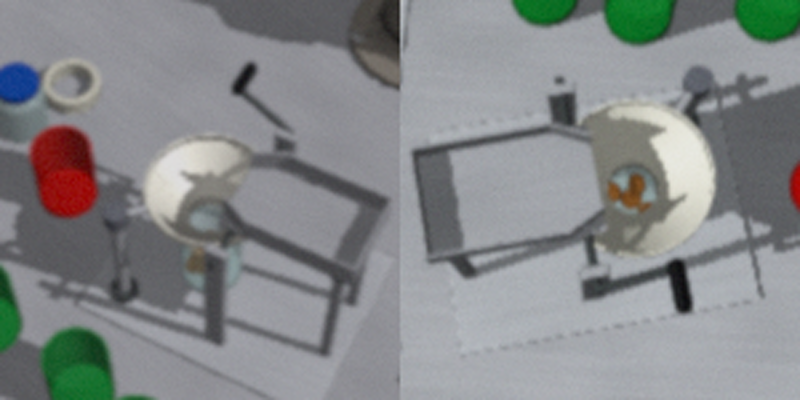

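Pan is empty and level (the bar is back at its first position). The pieces lie in the jar under the hole (632,188), no strays are in view, and the funnel is at θ≈0.01. Handing in.

```bash
python3 -c "
from bench import r
print(r.hand_in())"
```

```text
the job is handed in; nothing more can be done
None
```

The job is handed in at about 12 s of the 51 s allowed: the funnel is centred over the open jar to within a few mm, and the pan is empty and back level. I saw at least five pieces in the jar and no strays, but could not count the sixth directly. The tape, lidded jar and tub were not touched. While I was first pushing the funnel, the force at the fingers reached about 42 N; that was on the fingers, not the arm or gripper body.

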